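Run the bench magnifier out over the chasing work

TASK

Bring the bench magnifier over the work: squeeze in the two sprung buttons of its telescopic arm and slide the outer tube out until they snap into the hole that puts the lens most nearly above the rosette on the metal sheet, then give the tube a steady outward pull of about 15 N to prove that it is locked, and let go. Feel for the click and never force the tube against its buttons; keep off the lens and leave the other things on the bench as they lie.

Things in the scene. Friction and masses are not known exactly. Their poses are not given: they have to be found in the camera images.
- buttons (a point): point on the axis of the magnifier's level telescopic arm, midway between its two sprung buttons, 170 mm above the bench, 150 mm from the mast; fixed. x: across the arm (line of the buttons); y: along the arm towards the mast (the lens lies on the -y side); z: up. Squeeze here, one pad on each button, until the pads close on the tube's 30 mm width; springs give about 3 N a side, 25 N grips the tube
- stand: the magnifier's fixed foot, 130 mm square, and mast, 209 mm high; origin under the mast on the bench; axes like buttons. It stands anywhere on the bench, turned by -0.4 to 0.2 rad
- bar: the fixed steel inner bar, 26 mm square, held in a clamp head on the mast, with its two buttons; same frame as buttons. More than 18 N between the tube and this bar with its buttons counts as forcing (the hand's pull less the tube's sliding friction)
- button_near (a joint): sprung steel button on the -x (robot's) side: 10 mm wide, half-round head, sits in the fixed bar and stands out level through a hole in the tube's wall. Metres pressed in: 0 snapped out, head 5 mm proud of the tube; 0.005 flush; 0.0065 riding under the wall. Spring 1.3 to 2.6 N. Held flush, it slips under the hole's edge at 8 to 14 N of pull on the tube; under about 0.0035 it locks the tube
- button_far (a joint): the like button on the opposite, +x side
- tube: square aluminium outer tube, 30 x 30 mm, 205 mm long, wall 1.5 mm; slides on the bar away from the mast (-y), friction about 4 N. Origin on its axis at the first of four 11 mm holes in each side, where the buttons sit at the start; the others follow towards the mast, drilled where past jobs needed them, 24 to 34 mm apart: each catches the buttons with a click and stops the tube dead
- lens: the magnifier lens, a glass disc in a 112 mm black ring, 16 mm thick, level, carried on the end of the tube; origin at the glass centre, 175 mm from the tube's origin and at its height
- rosette (a point): the centre of the chased rosette (eight dark petals, 34 mm across) on the aluminium sheet that is clipped to the steel block; the block is fixed, its top 44 mm above the bench, under and beyond the lens. It lies 24 to 60 mm farther out along the arm than the lens at the start, and up to 5 mm to the side of the lens's path
- hammer: chasing hammer lying on the bench, 240 mm long, bystander
- rack: wooden block 60 x 140 x 45 mm with upright punches, up to 120 mm high, bystander
- tin: small amber jar, 64 mm across, 60 mm high, bystander
- punch: square steel punch 8 x 8 x 110 mm lying on the bench, bystander

How it is judged:
By the outcome, as a careful person would: the job done as asked, in the order asked, and still so for the second after the job is handed in, with the robot touching nothing.
It also fails if it takes over 42 s, if anything falls off the work surface, if the arm or the gripper's body presses on something with over 40 N, if the wrist force passes 120 N, or if a joint passes its speed limit or range.

ROBOT

A 6-joint arm with a two-finger parallel gripper is mounted at the origin on the work surface. World frame = base frame: x ahead of the robot, y to its left, z up, the work surface at z = 0. Lengths are in m, angles in rad, forces in N, time in s.
With the tool pointing down it reaches from about 0.4 to 0.925 m from the base axis. Payload 3.4 kg.
Tool frame: the origin (TCP) lies at the very end of the fingers, on their centre line; the grasp point (between the pads) lies 19 mm behind it (r.hold_point_z is the distance from the TCP to the grasp point, in m); y points along the fingers, z is the direction in which the jaws open and shut, and the axes are right-handed (so a half turn about y gives the same grasp; the last joint's range is limited). The gripper opens to 85 mm and grips with 20 to 120 N. Pads are 22 mm wide; open, the fingers measure 114 mm over their backs; the gripper's body (76 mm by 85 mm) begins 54 mm behind the grasp point. The pads swing forward as they close: fully open they stand 13 mm farther back than shut.
Start: joints at [1.254, 0.307, 1.506, -0, 1.328, -0.073], TCP at [0.138, 0.558, 0.231] pointing down, gripper open.
Joint ranges: [-3.12, 3.12], [-1.05, 2.28], [0.14, 2.33], [-1.42, 4.57], [0.1, 2.73], [-2.68, 2.68]. Speed limits (rad/s): [2.57, 2.57, 3.14, 3.14, 3.14, 3.14].

INTERFACE

Orientations are given as a 3x3 rotation matrix whose columns are the frame's x, y, z axes.
In Python, from station import r, viewer, hand_in, nets gives the robot as it stands. The module is installed in compiled form; this text tells all that it offers.
- The arm moves only by the tool send_rows, never from a script. Its argument "increments" is a list of rows, each a list of 3 entries, a list of its own where there are three numbers: the turn, a rotation vector about the tool's x, y, z in degrees, then the shift along the tool's x, y, z in m, then the opening, from 0 (shut) to 1 (fully open). In form: [[[wx, wy, wz], [x, y, z], grip], ...]. A call has 1 to 10 rows; each row is the pose to reach, as a shift and turn from the pose commanded when the call began, along the tool's axes at that moment; what a row does not reach only later rows make up. A row lasts 1/12 s, in which the tool goes at most 41.7 mm and 7.16 degrees, less where a joint would pass 70% of its speed; a pose out of reach is approached as far as the arm can. A call with a gripper value outside its range is refused whole. The fingers move at their own pace and stop on an object; the grip force is fixed at half the most. Time passes only in rows, so rows that repeat a pose let the fingers close. It gives the time, the measured TCP pose, the force and the opening at its end, in the units of the state.
- r.read_state(): the state, without advancing time (a new reading comes with each control period).
- viewer.get_image(name): name is "scene" or "top" or "wrist"; returns (picture, depth): 384x512x3 uint8, red, green, blue; 384x512 float32, m along the optical axis (not along the pixel's ray), 0 where there is no reading.
- viewer.camera_info(name): a dict with "mtx" (3x3 intrinsics, pixels), "k1" (the pictures are not rectified: a ray, as slopes to the right and down, at radius r is drawn at 1 + k1 r^2 times it, then the intrinsics apply), "rvec" (rotation vector, rad) and "tvec" (3), from world to camera coordinates, as OpenCV has them. Camera axes: x right, y down, z forward; pixel columns grow to the right and rows downward; lengths in m; the calibration is good to about 2 mm. A picture is of the moment at which its call begins: read the wrist's pose just before it. camera_info takes no time and is no camera call; for the wrist camera it gives the pose at the moment of the call.
- hand_in(): hands the job in, once; it reports no verdict.
Trained networks look in the newest picture that a camera, given by its name, has taken for a name from the list of things; names that differ only in an ending like _2 or _b are one class to them, and where a whole thing is asked for, a point or a joint stands for the part that bears it (a point fixed in the world has none). Each returns a list of dicts, best first, with "conf" (0 to 1); they miss things now and then, are a little off and sometimes report something else, mostly with a low value. They report only what shows in the picture. A call takes as long as a camera call.
- nets.trace(camera, thing): "region" (384x512 bool, what is visible of it).
- nets.spot_point(camera, thing): "position" ([x, y, z] in m, in world coordinates, good to about 4 mm: a listed point, or the origin of a listed thing).
The state is a dict: "clock": time; "q": joint angles; "dq": joint speeds; "joint_torque": joint torques, N m; "ee_pos": TCP position; "tcp_rot": TCP orientation; "wrist_force": force on the tool from outside, world axes, zero at the start; "wrist_torque": the same for the moment, N m; "grip_width": finger opening in m.
Only numpy, scipy, OpenCV 4.12 (cv2) and the standard library are available. Lean on these libraries where they do the work, as an engineer would, in place of code of your own. Each camera call takes 0.05 s, during which the arm holds its last target.

## Working session

There is one attempt and no reset: what is moved stays moved. The work goes in short steps, Python scripts to look and compute and a tool call to move; the robot and the scene stay as the last step left them, time stands still between calls to the robot, and variables do not carry over. Pictures are saved under pics/ and viewed, and the job is handed in when it is done.

Besides the shell and the picture viewer there is one more tool, called after ">>>" by a JSON object that holds its "op" and its "data". send_rows: Moves the arm, as the interface text tells. Its arguments: {"type":"object","properties":{"increments":{"type":"array","items":{"type":"array"}}},"required":["increments"]}

```bash
mkdir -p pics; ls
cat > h.py <<'E'
import numpy as np, cv2
from station import r, viewer, hand_in, nets
def cam(n):
    c=viewer.camera_info(n); R,_=cv2.Rodrigues(np.array(c["rvec"],float)); return np.array(c["mtx"]),c["k1"],R,np.array(c["tvec"],float).ravel()
def proj(n,P):
    K,k1,R,t=cam(n); X=(R@np.atleast_2d(P).T).T+t; s=X[:,:2]/X[:,2:]; s=s*(1+k1*(s**2).sum(1,keepdims=True)); return s*[K[0,0],K[1,1]]+K[:2,2]
def ray(n,uv):
    K,k1,R,t=cam(n); uv=np.atleast_2d(np.array(uv,float)); d=(uv-K[:2,2])/[K[0,0],K[1,1]]; s=d.copy()
    for _ in range(20): s=d/(1+k1*(s**2).sum(1,keepdims=True))
    D=np.c_[s,np.ones(len(s))]; return -R.T@t, D@R   # origin, dirs (depth 1)
def at_z(n,uv,z):
    o,D=ray(n,uv); return o+D*((z-o[2])/D[:,2:])
def at_d(n,uv,d):
    o,D=ray(n,uv); return o+D*np.atleast_1d(d)[:,None]
def save(n,name):
    im,d=viewer.get_image(n); cv2.imwrite("pics/"+name,im[:,:,::-1]); return im,d
np.set_printoptions(precision=4,suppress=True)
E
python3 - <<'E'
from h import *
s=r.read_state(); print(s)
for n in ["scene","top","wrist"]: save(n,n+"0.png")
for n in ["scene","top"]:
  for th in ["buttons","stand","rosette","lens","tube"]:
    print(n,th,[(np.array(d["position"]).round(4),round(d["conf"],2)) for d in nets.spot_point(n,th)][:3])
print(r.hold_point_z)
E
```

```text
pics
{'clock': 0.0, 'q': array([ 1.2544,  0.3076,  1.5077,  0.    ,  1.3284, -0.0735]), 'dq': array([-0.0001,  0.0002, -0.0006, -0.0005,  0.0027,  0.0005]), 'joint_torque': array([  0.0007, -45.756 , -25.1913,  -0.0003,   0.0133,   0.0001]), 'ee_pos': array([0.1381, 0.5575, 0.2304]), 'tcp_rot': array([[ 0.9707, -0.0006,  0.2405],
       [-0.2405, -0.0019,  0.9707],
       [-0.0002, -1.    , -0.002 ]]), 'wrist_force': array([ 0.8732, -0.2451,  0.4665]), 'wrist_torque': array([ 0.0217, -0.0346, -0.0441]), 'grip_width': 0.08545525754849004}
scene buttons [(array([ 0.6004, -0.0259,  0.1716]), 0.56)]
scene stand [(array([ 0.5905,  0.1227, -0.0025]), 0.7), (array([ 0.6004, -0.0251,  0.1708]), 0.67)]
scene rosette [(array([ 0.6173, -0.2426,  0.0462]), 0.77), (array([ 0.5998, -0.0254,  0.1708]), 0.33)]
scene lens [(array([ 0.6147, -0.1969,  0.1747]), 0.81)]
scene tube [(array([ 0.6016, -0.0243,  0.1678]), 0.66), (array([ 0.6969, -0.219 , -0.0014]), 0.19)]
top buttons []
top stand [(array([ 0.5924,  0.1229, -0.    ]), 0.65)]
top rosette []
top lens [(array([ 0.4597,  0.0453, -0.0027]), 0.61), (array([ 0.6143, -0.1989,  0.1686]), 0.6)]
top tube [(array([ 0.5979, -0.0222,  0.1678]), 0.64), (array([ 0.7011, -0.2199,  0.0032]), 0.38)]
0.0187
```

View pics/scene0.png

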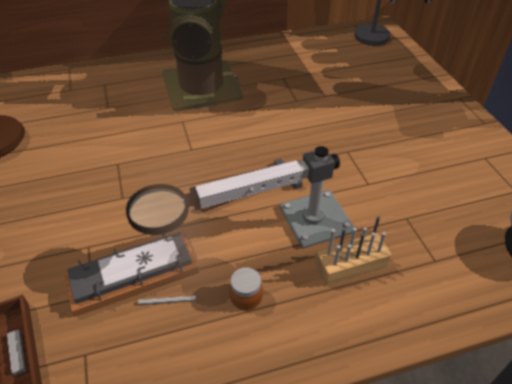

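View pics/top0.png

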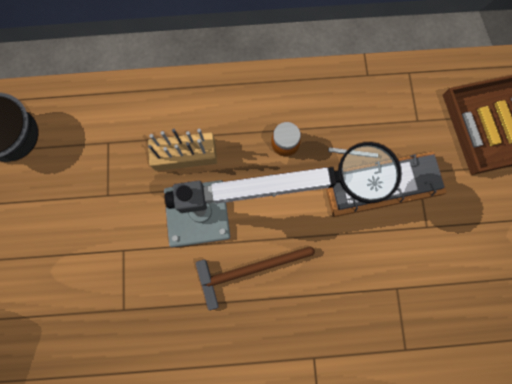

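View pics/wrist0.png

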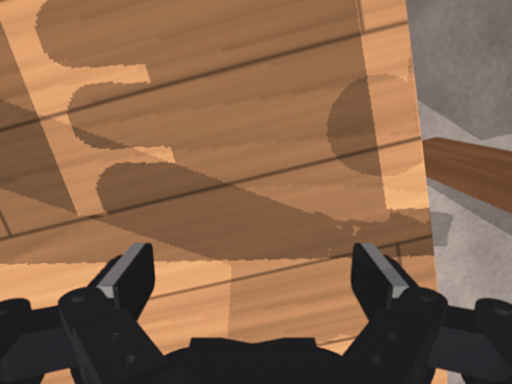

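Run:
```python
from h import *
a=cv2.imread("pics/scene0.png"); c=a[145:225,180:345]; cv2.imwrite("pics/s_arm.png",cv2.resize(c,None,fx=4.8,fy=4.8,interpolation=cv2.INTER_CUBIC))
c=a[230:310,60:200]; cv2.imwrite("pics/s_ros.png",cv2.resize(c,None,fx=5,fy=5,interpolation=cv2.INTER_CUBIC))
a=cv2.imread("pics/top0.png"); c=a[130:230,310:450]; cv2.imwrite("pics/t_lens.png",cv2.resize(c,None,fx=5,fy=5,interpolation=cv2.INTER_CUBIC))
for n in ["scene","top"]:
  K,k1,R,t=cam(n); print(n,K,k1,-R.T@t)
```

```text
scene [[475.9527   0.     255.9223]
 [  0.     475.9527 194.302 ]
 [  0.       0.       1.    ]] -0.00868245779255859 [ 1.2131 -0.1931  0.8123]
top [[398.4179   0.     261.6778]
 [  0.     398.4179 189.785 ]
 [  0.       0.       1.    ]] -0.02285572279105718 [0.4416 0.0087 0.8552]
```

View pics/s_arm.png

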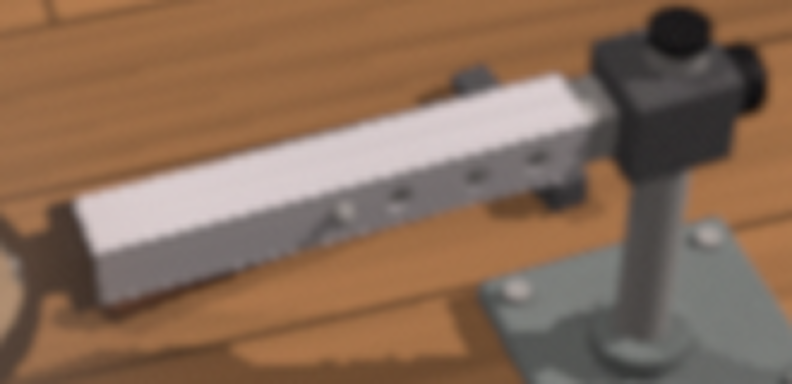

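View pics/s_ros.png

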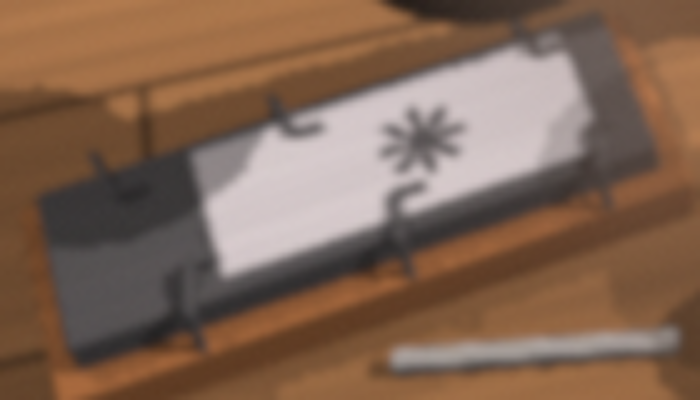

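View pics/t_lens.png

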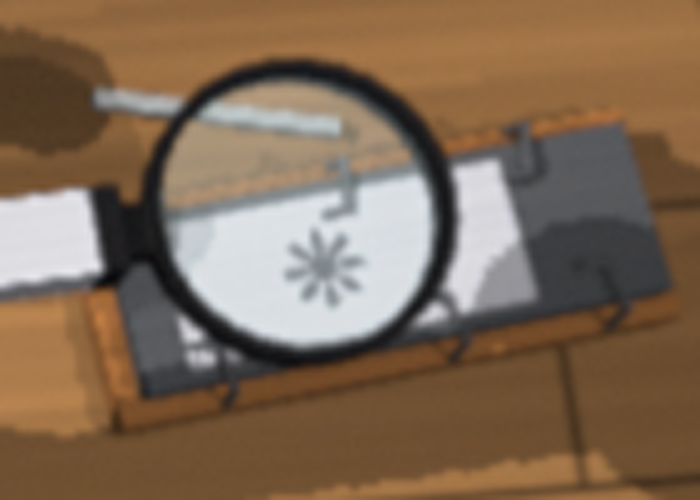

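Run:
```python
from h import *
# rosette
print("ros scene",at_z("scene",[[144.4,257.8]],0.0455),"top",at_z("top",[[374.6,183]],0.0455))
# lens by ring trace
for n in ["scene","top"]:
    viewer.get_image(n)
    for th in ["lens","tube"]:
        L=nets.trace(n,th)
        for k in L[:2]:
            m=k["region"].astype(np.uint8); c,_=cv2.findContours(m,0,2); c=max(c,key=cv2.contourArea)
            if th=="lens":
                e=cv2.fitEllipse(c); print(n,th,k["conf"],e,at_z(n,[e[0]],0.17))
            else:
                print(n,th,k["conf"],m.sum(),cv2.minAreaRect(c), cv2.boxPoints(cv2.minAreaRect(c)))
uv=np.array([[343,212],[400,197],[476,180],[537,160]])/4.8+[180,145]
o,D=ray("scene",uv)
ray_c=o
# far-side plane through button pt
for yaw in [0.05,0.065,0.08]:
  for off in [0]:
    B=np.array([0.6004,-0.0255,0.17]); ex=np.array([np.cos(yaw),np.sin(yaw),0]); ey=np.array([-np.sin(yaw),np.cos(yaw),0])
    P=B+ex*0.015
    t=((P-o)@ex)/(D@ex); X=o+D*t[:,None]
    print(yaw,X, (X-X[0])@ey)
```

```text
ros scene [[ 0.6214 -0.2448  0.0455]] top [[ 0.6175 -0.2461  0.0455]]
scene lens 0.95 ((157.65769958496094, 208.7607879638672), (49.282447814941406, 65.85155487060547), 77.29513549804688) [[ 0.6158 -0.199   0.17  ]]
scene tube 0.6 5005 ((215.0536651611328, 199.5133819580078), (49.808406829833984, 179.11282348632812), 80.81116485595703) [[122.6696 189.2299]
 [299.4839 160.6276]
 [307.4377 209.7968]
 [130.6234 238.3992]]
top lens 0.95 ((369.1117248535156, 171.86708068847656), (59.50288009643555, 64.9055404663086), 103.91533660888672) [[ 0.6115 -0.1999  0.17  ]]
top lens 0.2 ((329.1090087890625, 176.72865295410156), (55.42634201049805, 197.06094360351562), 82.68262481689453) [[ 0.6078 -0.1275  0.17  ]]
top tube 0.57 5566 ((306.5, 172.0), (60.0, 189.0), 90.0) [[212. 142.]
 [401. 142.]
 [401. 202.]
 [212. 202.]]
0.05 [[ 0.6153 -0.0225  0.168 ]
 [ 0.6141  0.0012  0.1682]
 [ 0.6125  0.0334  0.1669]
 [ 0.6112  0.0595  0.1694]] [0.     0.0238 0.056  0.0821]
0.065 [[ 0.6152 -0.0225  0.1679]
 [ 0.6137  0.0014  0.1678]
 [ 0.6116  0.0338  0.1659]
 [ 0.6099  0.06    0.168 ]] [0.     0.0239 0.0564 0.0827]
0.08 [[ 0.6152 -0.0225  0.1679]
 [ 0.6133  0.0015  0.1674]
 [ 0.6107  0.0341  0.1649]
 [ 0.6085  0.0606  0.1666]] [0.     0.0241 0.0568 0.0833]
```

Run:
```python
from h import *
s=r.read_state(); K,k1,R,t=cam("wrist"); T=s["tcp_rot"]; print(s["clock"],K); print("cam in tool",T.T@(-R.T@t-s["ee_pos"])); print("cam axes in tool (rows x,y,z)\n",R@T)
# orientation target options
for yaw in [0.07]:
  for sg in [1,-1]:
    z=sg*np.array([np.cos(yaw),np.sin(yaw),0]); y=np.array([0,0,-1.]); x=np.cross(y,z); G=np.c_[x,y,z]
    rv,_=cv2.Rodrigues(T.T@G); print(sg,np.degrees(rv.ravel()),x)
    tgt=np.array([0.601,-0.025,0.29]); print(T.T@(tgt-s["ee_pos"]))
```

```text
0.95 [[330.1084   0.     252.4083]
 [  0.     330.1084 192.2721]
 [  0.       0.       1.    ]]
cam in tool [-0.0678 -0.1433 -0.    ]
cam axes in tool (rows x,y,z)
 [[ 0.0002  0.      1.    ]
 [ 0.9643 -0.2647 -0.0002]
 [ 0.2647  0.9643 -0.0001]]
1 [-0.0011 72.0761 -0.0005] [ 0.0699 -0.9976  0.    ]
[ 0.5894 -0.0587 -0.4548]
-1 [  -0.0006 -107.9239    0.0012] [-0.0699  0.9976  0.    ]
[ 0.5894 -0.0587 -0.4548]
```

```bash
cat >> h.py <<'E'
def rel(G,tgt,s=None,G0=None,p0=None):
    if s is None: s=r.read_state()
    T=s["tcp_rot"] if G0 is None else G0; p=s["ee_pos"] if p0 is None else p0
    rv,_=cv2.Rodrigues(T.T@G); return np.degrees(rv.ravel()).round(2), (T.T@(np.array(tgt)-p)).round(4)
def down(yaw,tilt=0): # tool x at world yaw, tilt deg about tool z
    a=np.radians(tilt); c,s_=np.cos(yaw),np.sin(yaw); h=np.array([c,s_,0]); u=np.array([0,0,1.])
    x=np.cos(a)*h+np.sin(a)*u; y=np.sin(a)*h-np.cos(a)*u; return np.c_[x,y,np.cross(x,y)]
E
python3 - <<'E'
from h import *
print(rel(down(-.1,10),[.42,.3,.3])); print(rel(down(0,30),[.47,-.08,.26]))
E
```

```text
(array([ 0.71, -8.16, -9.98]), array([ 0.3355, -0.0687, -0.1828]))
(array([  3.64, -13.59, -29.85]), array([ 0.4754, -0.0287, -0.5397]))
```

>>> {"op": "send_rows", "data": {"increments": [[[0, -2, -2], [0.08, -0.02, -0.04], 1], [[0, -4, -4], [0.16, -0.035, -0.08], 1], [[0.3, -6, -7], [0.25, -0.05, -0.13], 1], [[0.7, -8, -10], [0.335, -0.068, -0.183], 1], [[0.7, -8, -10], [0.335, -0.068, -0.183], 1], [[0.7, -8, -10], [0.335, -0.068, -0.183], 1], [[0.7, -8, -10], [0.335, -0.068, -0.183], 1], [[0.7, -8, -10], [0.335, -0.068, -0.183], 1], [[0.7, -8, -10], [0.335, -0.068, -0.183], 1], [[0.7, -8, -10], [0.335, -0.068, -0.183], 1]]}}

```text
clock: 1.78
ee_pos: [0.4234, 0.2966, 0.301]
tcp_rot: [[0.978, 0.177, 0.106], [-0.105, -0.019, 0.994], [0.178, -0.984, -0.0]]
wrist_force: [0.7, -0.1, 0.9]
grip_width: 0.0855
```

Run:
```python
from h import *
s=r.read_state(); print(s["ee_pos"],s["q"],s["clock"]); print(rel(down(0,30),[.47,-.08,.26]))
```

```text
[0.4234 0.2966 0.301 ] [ 0.6139  0.1099  1.6066 -0.1227  1.2918 -0.8245] 1.7833
(array([  2.12,  -5.75, -19.71]), array([ 0.0777,  0.0558, -0.3695]))
```

>>> {"op": "send_rows", "data": {"increments": [[[2, -5.8, -19.7], [0.078, 0.056, -0.37], 1], [[2, -5.8, -19.7], [0.078, 0.056, -0.37], 1], [[2, -5.8, -19.7], [0.078, 0.056, -0.37], 1], [[2, -5.8, -19.7], [0.078, 0.056, -0.37], 1], [[2, -5.8, -19.7], [0.078, 0.056, -0.37], 1], [[2, -5.8, -19.7], [0.078, 0.056, -0.37], 1], [[2, -5.8, -19.7], [0.078, 0.056, -0.37], 1], [[2, -5.8, -19.7], [0.078, 0.056, -0.37], 1], [[2, -5.8, -19.7], [0.078, 0.056, -0.37], 1], [[2, -5.8, -19.7], [0.078, 0.056, -0.37], 1]]}}

```text
clock: 2.62
ee_pos: [0.4676, -0.0794, 0.2583]
tcp_rot: [[0.867, 0.498, -0.003], [0.004, -0.001, 1.0], [0.498, -0.867, -0.003]]
wrist_force: [1.1, -0.5, -0.7]
grip_width: 0.0853
```

>>> {"op": "send_rows", "data": {"increments": [[[0, 0, 0], [0, 0, 0], 1], [[0, 0, 0], [0, 0, 0], 1], [[0, 0, 0], [0, 0, 0], 1]]}}

```text
clock: 2.87
ee_pos: [0.467, -0.0769, 0.2574]
tcp_rot: [[0.869, 0.495, -0.003], [0.003, 0.001, 1.0], [0.495, -0.869, -0.001]]
wrist_force: [-0.8, -0.0, 1.3]
grip_width: 0.0853
```

Run:
```python
from h import *
s=r.read_state(); print(s["ee_pos"],s["q"],s["clock"],s["wrist_force"]); 
im,d=save("wrist","w1.png"); np.save("w1d.npy",d)
for th in ["buttons","rosette","lens","tube","button_near"]:
    print(th,[(np.array(d["position"]).round(4),round(d["conf"],2)) for d in nets.spot_point("wrist",th)][:3])
a=im[:,:,::-1]; 
import pickle; pickle.dump(cam("wrist"),open("w1cam.pkl","wb"))
```

```text
[ 0.467  -0.0769  0.2574] [-0.4101 -0.086   2.038   0.3008  0.7311 -2.1615] 2.8667 [-0.8437 -0.026   1.2633]
buttons [(array([ 0.6006, -0.0256,  0.1731]), 0.72)]
rosette [(array([ 0.618 , -0.2438,  0.0414]), 0.62)]
lens [(array([ 0.6129, -0.2032,  0.1693]), 0.9), (array([ 0.4616,  0.0499, -0.0002]), 0.18)]
tube [(array([ 0.6021, -0.0232,  0.1687]), 0.55)]Traceback (most recent call last):
  File "<stdin>", line 5, in <module>
ValueError: it knows: bar, buttons, hammer, lens, punch, rack, rosette, stand, tin, tube
```

View pics/w1.png

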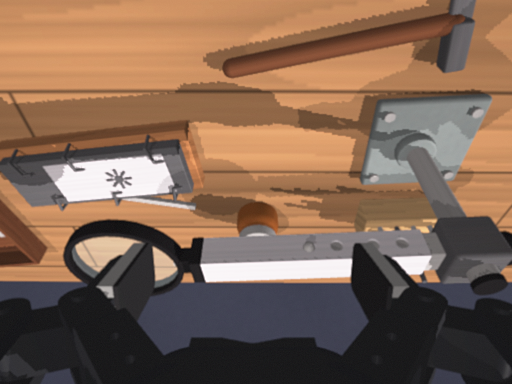

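Run:
```python
from h import *
a=cv2.imread("pics/w1.png")
cv2.imwrite("pics/w1a.png",cv2.resize(a[222:292,285:445],None,fx=5,fy=5,interpolation=cv2.INTER_CUBIC))
cv2.imwrite("pics/w1b.png",cv2.resize(a[130:300,50:210],None,fx=3.5,fy=3.5,interpolation=cv2.INTER_CUBIC))
```

```text
(no output)
```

View pics/w1a.png

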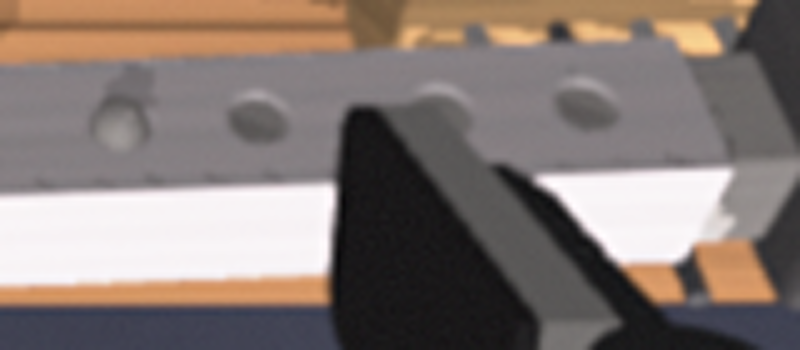

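View pics/w1b.png

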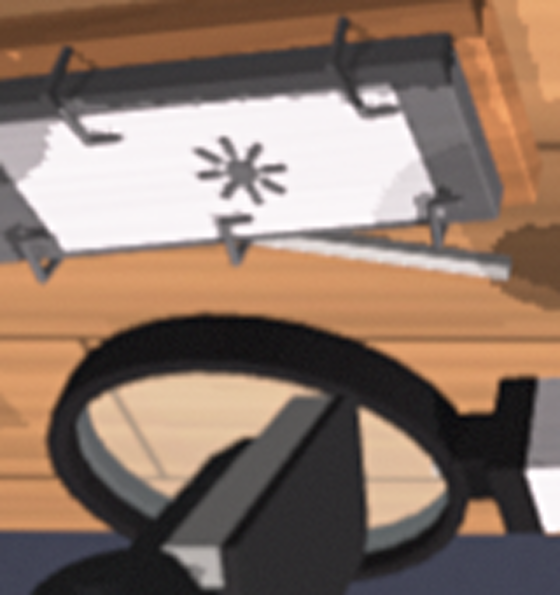

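Run:
```python
from h import *
uv=np.array([[122,122],[258,117],[441,110],[586,103]])/5+[285,222]
o,D=ray("wrist",uv)
ros=at_z("wrist",[[119.1,179.1]],0.0455)[0]; print("ros wrist",ros)
for yaw in [0.06,0.075]:
    B=np.array([0.6004,-0.0255,0.17]); ex=np.array([np.cos(yaw),np.sin(yaw),0]); ey=np.array([-np.sin(yaw),np.cos(yaw),0])
    t=((B-ex*.015-o)@ex)/(D@ex); X=o+D*t[:,None]
    print(yaw,X,(X-X[0])@ey)
    t2=((B-ex*.019-o)@ex)/(D@ex); Y=o+D*t2[:,None]; print("btn if head 4mm proud",Y[0])
    c=(Y[0]+ex*.019); print("travel needed",  -(ros-c)@ey-0.175, "lateral",(ros-c)@ex)
# axis dir from top image: tube edges
```

```text
ros wrist [ 0.6203 -0.242   0.0455]
0.06 [[ 0.5852 -0.0223  0.1717]
 [ 0.5837  0.0023  0.1715]
 [ 0.5817  0.0353  0.1713]
 [ 0.5801  0.0615  0.1708]] [0.     0.0247 0.0578 0.084 ]
btn if head 4mm proud [ 0.5812 -0.0232  0.1746]
travel needed 0.04574317537982833 lateral 0.006850404762305577
0.075 [[ 0.5851 -0.0224  0.1718]
 [ 0.5833  0.0022  0.1719]
 [ 0.5808  0.0349  0.1719]
 [ 0.5789  0.0608  0.1717]] [0.     0.0246 0.0574 0.0834]
btn if head 4mm proud [ 0.5812 -0.0232  0.1746]
travel needed 0.0460986313690073 lateral 0.003590421143836245
```

Run:
```python
from h import *
a=cv2.imread("pics/top0.png")
cv2.imwrite("pics/t_arm.png",cv2.resize(a[155:225,160:350],None,fx=4.2,fy=4.2,interpolation=cv2.INTER_CUBIC))
```

```text
(no output)
```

View pics/t_arm.png

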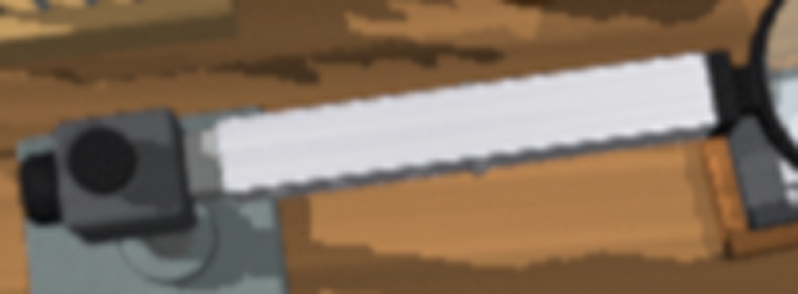

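Run:
```python
from h import *
uv=np.array([[215,120],[705,53],[225,192],[712,128]])/4.2+[160,155]
X=at_z("top",uv,0.185); print(X); 
for i in (0,2): d=X[i]-X[i+1]; print(np.arctan2(-d[0],d[1]),np.linalg.norm(d))
mid=(X[[0,1]]+X[[2,3]])/2; print(mid)
# scene: top face corners crop/4.8: (78,200),(560,75),(100,250),(595,120)
uv=np.array([[78,200],[560,75],[100,250],[595,120]])/4.8+[180,145]
X=at_z("scene",uv,0.185); print(X)
for i in (0,2): d=X[i+1]-X[i]; print(np.arctan2(-d[0],d[1]),np.linalg.norm(d))
print((X[0]+X[2])/2,(X[1]+X[3])/2)
```

```text
[[ 0.6072  0.0803  0.185 ]
 [ 0.6207 -0.1242  0.185 ]
 [ 0.5767  0.0777  0.185 ]
 [ 0.5886 -0.1235  0.185 ]]
0.0660656243296812 0.20497912163208315
0.05909029143127499 0.20157356109844587
[[ 0.5919  0.079   0.185 ]
 [ 0.6047 -0.1239  0.185 ]]
[[ 0.5958 -0.1226  0.185 ]
 [ 0.5823  0.0787  0.185 ]
 [ 0.6239 -0.12    0.185 ]
 [ 0.6111  0.083   0.185 ]]
0.06682387963496107 0.20176893533189988
0.06327166822441763 0.20344387898984873
[ 0.6099 -0.1213  0.185 ] [0.5967 0.0809 0.185 ]
```

Run:
```python
from h import *
print(rel(down(0.067-np.pi/2,0),[.601,-.025,.27])); print(rel(down(-0.75,10),[.54,-.04,.28]))
```

```text
(array([-22.35,  84.48,  23.87]), array([0.1224, 0.0558, 0.0492]))
(array([-14.73,  41.02,  18.81]), array([0.0743, 0.0168, 0.0346]))
```

>>> {"op": "send_rows", "data": {"increments": [[[-14.7, 41, 18.8], [0.074, 0.017, 0.035], 1], [[-14.7, 41, 18.8], [0.074, 0.017, 0.035], 1], [[-14.7, 41, 18.8], [0.074, 0.017, 0.035], 1], [[-14.7, 41, 18.8], [0.074, 0.017, 0.035], 1], [[-14.7, 41, 18.8], [0.074, 0.017, 0.035], 1], [[-14.7, 41, 18.8], [0.074, 0.017, 0.035], 1], [[-22.4, 84.5, 23.9], [0.122, 0.056, 0.049], 1], [[-22.4, 84.5, 23.9], [0.122, 0.056, 0.049], 1], [[-22.4, 84.5, 23.9], [0.122, 0.056, 0.049], 1], [[-22.4, 84.5, 23.9], [0.122, 0.056, 0.049], 1]]}}

```text
clock: 3.95
ee_pos: [0.6025, -0.0247, 0.2687]
tcp_rot: [[0.533, 0.117, 0.838], [-0.835, -0.088, 0.544], [0.137, -0.989, 0.051]]
wrist_force: [-0.5, -0.6, -0.8]
grip_width: 0.0856
```

Run:
```python
from h import *
s=r.read_state(); print(s["ee_pos"],s["clock"]); print(rel(down(0.067-np.pi/2,0),[.601,-.025,.27]))
```

```text
[ 0.6025 -0.0247  0.2687] 3.95
(array([-4.85, 28.88,  6.97]), array([-0.0004, -0.0014, -0.0013]))
```

>>> {"op": "send_rows", "data": {"increments": [[[-4.8, 28.9, 7], [0, -0.001, -0.001], 1], [[-4.8, 28.9, 7], [0, -0.001, -0.001], 1], [[-4.8, 28.9, 7], [0, -0.001, -0.001], 1], [[-4.8, 28.9, 7], [0, -0.001, -0.001], 1], [[-4.8, 28.9, 7], [0, -0.001, -0.001], 1], [[-4.8, 28.9, 7], [0, -0.001, -0.001], 1], [[-4.8, 28.9, 7], [0, -0.001, -0.001], 1]]}}

```text
clock: 4.53
ee_pos: [0.6, -0.027, 0.2703]
tcp_rot: [[0.072, 0.002, 0.997], [-0.997, -0.001, 0.072], [0.001, -1.0, 0.002]]
wrist_force: [0.8, -0.2, 0.6]
grip_width: 0.0856
```

Run:
```python
from h import *
s=r.read_state(); print(s["ee_pos"],s["clock"],s["q"]); print(rel(down(0.067-np.pi/2,0),[.601,-.025,.15]))
im,d=save("wrist","w2.png")
for th in ["buttons","lens","tube"]:
    print(th,[(np.array(d["position"]).round(4),round(d["conf"],2)) for d in nets.spot_point("wrist",th)][:3])
```

```text
[ 0.6    -0.027   0.2703] 4.5333 [-0.115   0.3154  1.3931 -0.0006  1.4306 -0.1874]
(array([-0.13,  0.31,  0.06]), array([-0.0021,  0.1203,  0.0009]))
buttons [(array([ 0.7019, -0.2179, -0.0045]), 0.68)]
lens []
tube [(array([ 0.6034, -0.0241,  0.1702]), 0.9)]
```

View pics/w2.png

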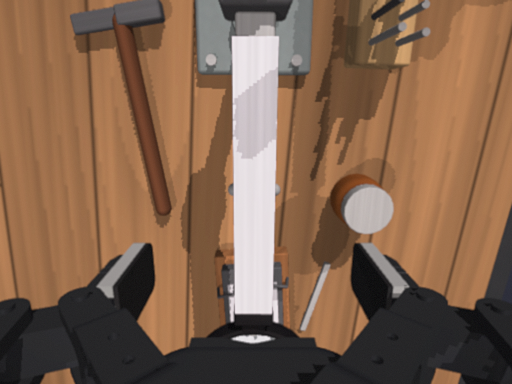

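Run:
```python
from h import *
a=cv2.imread("pics/w2.png")
cv2.imwrite("pics/w2a.png",cv2.resize(a[170:210,215:295],None,fx=8,fy=8,interpolation=cv2.INTER_CUBIC))
cv2.imwrite("pics/w2b.png",cv2.resize(a[30:330,215:295],None,fx=2,fy=2,interpolation=cv2.INTER_CUBIC))
```

```text
(no output)
```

View pics/w2a.png

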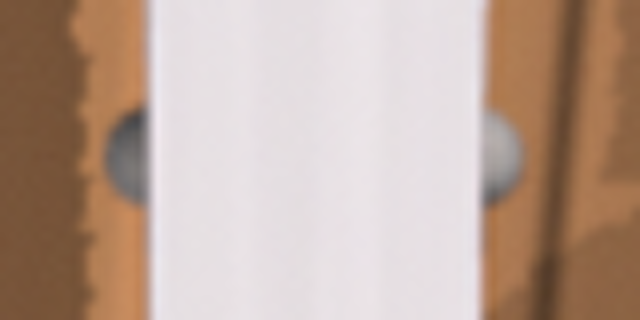

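View pics/w2b.png

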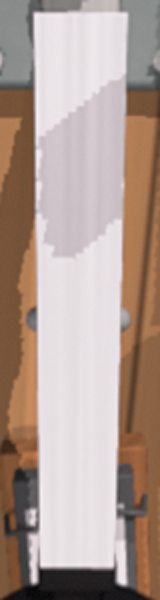

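Run:
```python
from h import *
s=r.read_state();T=s["tcp_rot"]
uv=np.array([[128,155],[501,158]])/8+[215,170]
X=at_z("wrist",uv,.17); print(X,X.mean(0))
uv=np.array([[38,14],[128,14],[40,566],[113,566]])/2+[215,30]
Y=at_z("wrist",uv,.185); print(Y); m0=(Y[0]+Y[1])/2; m1=(Y[2]+Y[3])/2; print(m0,m1,np.arctan2(-(m0-m1)[0],(m0-m1)[1]))
for k in (0,1):
  d=Y[k]-Y[k+2]; print("edge yaw",np.arctan2(-d[0],d[1]))
print("buttons in tool", T.T@(X.mean(0)-s["ee_pos"]))
print(proj("wrist",[s["ee_pos"]]))
```

```text
[[ 0.5826 -0.0261  0.17  ]
 [ 0.6182 -0.0239  0.17  ]] [ 0.6004 -0.025   0.17  ]
[[ 0.5798  0.0787  0.185 ]
 [ 0.6085  0.0807  0.185 ]
 [ 0.5919 -0.1243  0.185 ]
 [ 0.6211 -0.1223  0.185 ]]
[0.5942 0.0797 0.185 ] [ 0.6065 -0.1233  0.185 ] 0.060545022240206615
edge yaw 0.05929838812461113
edge yaw 0.061791156839455554
buttons in tool [-0.0024  0.1006  0.0006]
[[254.3716 249.1032]]
```

Run:
```python
from h import *
print(rel(down(0.063-np.pi/2,0),[.6004,-.025,.150]))
```

```text
(array([-0.15,  0.42,  0.05]), array([-0.0025,  0.1206,  0.0005]))
```

>>> {"op": "send_rows", "data": {"increments": [[[-0.1, 0.4, 0], [-0.0025, 0.03, 0.0005], 1], [[-0.1, 0.4, 0], [-0.0025, 0.06, 0.0005], 1], [[-0.1, 0.4, 0], [-0.0025, 0.09, 0.0005], 1], [[-0.1, 0.4, 0], [-0.0025, 0.12, 0.0005], 1], [[-0.1, 0.4, 0], [-0.0025, 0.12, 0.0005], 1], [[-0.1, 0.4, 0], [-0.0025, 0.12, 0.0005], 1], [[-0.1, 0.4, 0], [-0.0025, 0.12, 0.0005], 1], [[-0.1, 0.4, 0], [-0.0025, 0.12, 0.0005], 1]]}}

```text
clock: 5.4
ee_pos: [0.6026, -0.0256, 0.1529]
tcp_rot: [[0.062, 0.005, 0.998], [-0.998, -0.001, 0.062], [0.001, -1.0, 0.005]]
wrist_force: [0.5, 0.0, 0.0]
grip_width: 0.0854
```

Run:
```python
from h import *
s=r.read_state(); print(s["clock"],s["ee_pos"]);print(rel(down(0.063-np.pi/2,0),[.6004,-.025,.150]))
```

```text
5.4 [ 0.6026 -0.0256  0.1529]
(array([-0.29, -0.07,  0.08]), array([-0.0007,  0.0029, -0.0022]))
```

>>> {"op": "send_rows", "data": {"increments": [[[0, 0, 0], [0, 0.001, 0], 1], [[0, 0, 0], [0, 0.001, 0], 1]]}}

```text
clock: 5.57
ee_pos: [0.6018, -0.0255, 0.1512]
tcp_rot: [[0.062, 0.004, 0.998], [-0.998, -0.001, 0.062], [0.001, -1.0, 0.004]]
wrist_force: [0.7, 0.8, -0.6]
grip_width: 0.0858
```

Run:
```python
from h import *
s=r.read_state(); print(s["clock"],s["ee_pos"],s["wrist_force"]);print(rel(down(0.063-np.pi/2,0),[.6004,-.025,.150]))
im,d=save("wrist","w3.png")
```

```text
5.5667 [ 0.6018 -0.0255  0.1512] [ 0.6522  0.8152 -0.6285]
(array([-0.22, -0.08,  0.07]), array([-0.0006,  0.0012, -0.0014]))
```

View pics/w3.png

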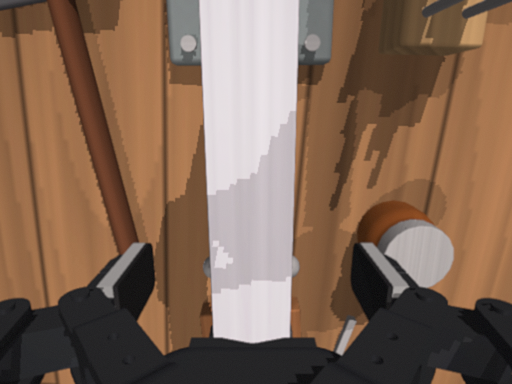

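Run:
```python
from h import *
s=r.read_state();T=s["tcp_rot"]
print(proj("wrist",[s["ee_pos"],s["ee_pos"]-T[:,1]*.0187, s["ee_pos"]-T[:,1]*.0187+T[:,2]*.0425]))
X=at_z("wrist",[[208,267],[295,267]],.17); print(X.mean(0), T.T@(X.mean(0)-s["ee_pos"]))
```

```text
[[254.3481 249.0177]
 [254.6209 268.2322]
 [356.032  268.0462]]
[ 0.6001 -0.0248  0.17  ] [-0.0008 -0.0191 -0.0013]
```

>>> {"op": "send_rows", "data": {"increments": [[[0, 0, 0], [-0.001, 0, -0.001], 1], [[0, 0, 0], [-0.001, 0, -0.001], 0.5], [[0, 0, 0], [-0.001, 0, -0.001], 0.5], [[0, 0, 0], [-0.001, 0, -0.001], 0.5]]}}

```text
clock: 5.95
ee_pos: [0.5997, -0.0245, 0.1495]
tcp_rot: [[0.062, 0.001, 0.998], [-0.998, -0.001, 0.062], [0.001, -1.0, 0.001]]
wrist_force: [-0.5, 1.1, -0.0]
grip_width: 0.0516
```

>>> {"op": "send_rows", "data": {"increments": [[[0, 0, 0], [0, 0, 0], 0], [[0, 0, 0], [0, 0, 0], 0], [[0, 0, 0], [0, 0, 0], 0], [[0, 0, 0], [0, 0, 0], 0]]}}

```text
clock: 6.28
ee_pos: [0.6011, -0.0244, 0.15]
tcp_rot: [[0.062, 0.003, 0.998], [-0.998, -0.001, 0.062], [0.001, -1.0, 0.003]]
wrist_force: [3.8, 0.9, 1.3]
grip_width: 0.0294
```

Run:
```python
from h import *
s=r.read_state();print(s["ee_pos"],s["wrist_force"],s["wrist_torque"],s["grip_width"])
print(rel(down(0.063-np.pi/2,0),[.6004,-.025,.150]))
```

```text
[ 0.6011 -0.0244  0.15  ] [3.7552 0.9182 1.2578] [ 0.1027 -0.2609  0.2306] 0.029402510108415526
(array([-0.19, -0.06,  0.05]), array([ 0.0005,  0.    , -0.0007]))
```

>>> {"op": "send_rows", "data": {"increments": [[[0, 0, 0], [0.0005, 0, 0], 0], [[0, 0, 0], [0.001, 0, 0], 0], [[0, 0, 0], [0.001, 0, 0], 0]]}}

```text
clock: 6.53
ee_pos: [0.6011, -0.0245, 0.15]
tcp_rot: [[0.062, 0.003, 0.998], [-0.998, 0.001, 0.062], [-0.001, -1.0, 0.003]]
wrist_force: [4.6, 3.4, 1.9]
grip_width: 0.0293
```

>>> {"op": "send_rows", "data": {"increments": [[[0, 0, 0], [0.0005, 0, 0], 0], [[0, 0, 0], [0.001, 0, 0], 0], [[0, 0, 0], [0.001, 0, 0], 0]]}}

```text
clock: 6.78
ee_pos: [0.6011, -0.0246, 0.15]
tcp_rot: [[0.062, 0.003, 0.998], [-0.998, 0.002, 0.062], [-0.002, -1.0, 0.003]]
wrist_force: [4.7, 6.6, 1.4]
grip_width: 0.0296
```

>>> {"op": "send_rows", "data": {"increments": [[[0, 0, 0], [0.0005, 0, 0], 0], [[0, 0, 0], [0.001, 0, 0], 0], [[0, 0, 0], [0.001, 0, 0], 0]]}}

```text
clock: 7.03
ee_pos: [0.6011, -0.0255, 0.15]
tcp_rot: [[0.062, 0.003, 0.998], [-0.998, 0.003, 0.062], [-0.002, -1.0, 0.003]]
wrist_force: [5.8, 7.3, 2.9]
grip_width: 0.0296
```

>>> {"op": "send_rows", "data": {"increments": [[[0, 0, 0], [0.0005, 0, 0], 0], [[0, 0, 0], [0.001, 0, 0], 0], [[0, 0, 0], [0.001, 0, 0], 0]]}}

```text
clock: 7.28
ee_pos: [0.6012, -0.0264, 0.15]
tcp_rot: [[0.062, 0.003, 0.998], [-0.998, 0.003, 0.062], [-0.002, -1.0, 0.003]]
wrist_force: [4.5, 6.9, 3.0]
grip_width: 0.0293
```

>>> {"op": "send_rows", "data": {"increments": [[[0, 0, 0], [0.0005, 0, 0], 0], [[0, 0, 0], [0.001, 0, 0], 0], [[0, 0, 0], [0.001, 0, 0], 0]]}}

```text
clock: 7.53
ee_pos: [0.6013, -0.0273, 0.15]
tcp_rot: [[0.062, 0.003, 0.998], [-0.998, 0.003, 0.062], [-0.003, -1.0, 0.003]]
wrist_force: [5.3, 7.0, 1.9]
grip_width: 0.0291
```

>>> {"op": "send_rows", "data": {"increments": [[[0, 0, 0], [0.0005, 0, 0], 0], [[0, 0, 0], [0.001, 0, 0], 0], [[0, 0, 0], [0.001, 0, 0], 0]]}}

```text
clock: 7.78
ee_pos: [0.6013, -0.0276, 0.15]
tcp_rot: [[0.062, 0.003, 0.998], [-0.998, 0.004, 0.062], [-0.004, -1.0, 0.003]]
wrist_force: [4.5, 8.5, 2.3]
grip_width: 0.0294
```

>>> {"op": "send_rows", "data": {"increments": [[[0, 0, 0], [0.0005, 0, 0], 0], [[0, 0, 0], [0.001, 0, 0], 0], [[0, 0, 0], [0.001, 0, 0], 0]]}}

```text
clock: 8.03
ee_pos: [0.6013, -0.028, 0.15]
tcp_rot: [[0.062, 0.003, 0.998], [-0.998, 0.005, 0.062], [-0.005, -1.0, 0.003]]
wrist_force: [4.5, 10.0, 2.7]
grip_width: 0.029
```

>>> {"op": "send_rows", "data": {"increments": [[[0, 0, 0], [0.0005, 0, 0], 0], [[0, 0, 0], [0.001, 0, 0], 0], [[0, 0, 0], [0.001, 0, 0], 0]]}}

```text
clock: 8.28
ee_pos: [0.6014, -0.0299, 0.15]
tcp_rot: [[0.062, 0.003, 0.998], [-0.998, 0.003, 0.062], [-0.003, -1.0, 0.003]]
wrist_force: [4.8, 7.1, 2.3]
grip_width: 0.0291
```

>>> {"op": "send_rows", "data": {"increments": [[[0, 0, 0], [0.001, 0, 0.0003], 0], [[0, 0, 0], [0.002, 0, 0.0006], 0], [[0, 0, 0], [0.003, 0, 0.001], 0], [[0, 0, 0], [0.004, 0, 0.001], 0], [[0, 0, 0], [0.005, 0, 0.001], 0], [[0, 0, 0], [0.006, 0, 0.001], 0], [[0, 0, 0], [0.007, 0, 0.001], 0], [[0, 0, 0], [0.008, 0, 0.001], 0], [[0, 0, 0], [0.009, 0, 0.001], 0], [[0, 0, 0], [0.01, 0, 0.001], 0]]}}

```text
clock: 9.12
ee_pos: [0.6021, -0.0405, 0.15]
tcp_rot: [[0.062, 0.002, 0.998], [-0.998, 0.002, 0.062], [-0.002, -1.0, 0.002]]
wrist_force: [2.2, 6.5, 2.9]
grip_width: 0.0293
```

>>> {"op": "send_rows", "data": {"increments": [[[0, 0, 0], [0.001, 0, 0], 0], [[0, 0, 0], [0.002, 0, 0], 0], [[0, 0, 0], [0.003, 0, 0], 0], [[0, 0, 0], [0.004, 0, 0], 0]]}}

```text
clock: 9.45
ee_pos: [0.6024, -0.0449, 0.15]
tcp_rot: [[0.062, 0.002, 0.998], [-0.998, 0.002, 0.062], [-0.002, -1.0, 0.002]]
wrist_force: [2.8, 4.2, 3.6]
grip_width: 0.0294
```

>>> {"op": "send_rows", "data": {"increments": [[[0, 0, 0], [0.0007, 0, 0], 0], [[0, 0, 0], [0.0014, 0, 0], 0], [[0, 0, 0], [0.002, 0, 0], 0]]}}

```text
clock: 9.7
ee_pos: [0.6026, -0.0485, 0.1499]
tcp_rot: [[0.062, 0.002, 0.998], [-0.998, -0.001, 0.062], [0.001, -1.0, 0.002]]
wrist_force: [2.4, 1.8, 4.7]
grip_width: 0.0289
```

>>> {"op": "send_rows", "data": {"increments": [[[0, 0, 0], [0.0007, 0, 0], 0], [[0, 0, 0], [0.0014, 0, 0], 0]]}}

```text
clock: 9.87
ee_pos: [0.6027, -0.0494, 0.15]
tcp_rot: [[0.061, 0.002, 0.998], [-0.998, 0.0, 0.061], [-0.0, -1.0, 0.002]]
wrist_force: [2.1, 4.4, 5.3]
grip_width: 0.0293
```

>>> {"op": "send_rows", "data": {"increments": [[[0, 0, 0], [0.0007, 0, 0], 0], [[0, 0, 0], [0.0014, 0, 0], 0]]}}

```text
clock: 10.03
ee_pos: [0.6028, -0.0502, 0.15]
tcp_rot: [[0.061, 0.002, 0.998], [-0.998, 0.001, 0.061], [-0.001, -1.0, 0.002]]
wrist_force: [2.5, 7.5, 5.8]
grip_width: 0.029
```

>>> {"op": "send_rows", "data": {"increments": [[[0, 0, 0], [0.0005, 0, 0], 0], [[0, 0, 0], [0.001, 0, 0], 0]]}}

```text
clock: 10.2
ee_pos: [0.6028, -0.0503, 0.1499]
tcp_rot: [[0.061, 0.002, 0.998], [-0.998, 0.003, 0.061], [-0.003, -1.0, 0.002]]
wrist_force: [1.6, 9.7, 5.5]
grip_width: 0.0294
```

Run:
```python
from h import *
s=r.read_state();print(s["ee_pos"],s["wrist_force"],s["clock"])
im,d=save("scene","s2.png"); a=im[:,:,::-1][145:225,160:345]; cv2.imwrite("pics/s2a.png",cv2.resize(a,None,fx=4.3,fy=4.3,interpolation=cv2.INTER_CUBIC))
```

```text
[ 0.6028 -0.0503  0.1499] [1.6393 9.6634 5.5456] 10.2
```

View pics/s2a.png

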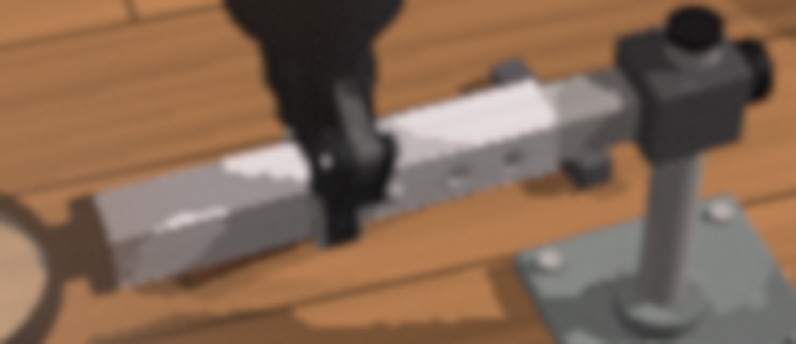

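>>> {"op": "send_rows", "data": {"increments": [[[0, 0, 0], [-0.0015, -0.001, 0], 0], [[0, 0, 0], [-0.003, -0.0015, 0], 0], [[0, 0, 0], [-0.003, -0.0015, 0], 1], [[0, 0, 0], [-0.003, -0.0015, 0], 1], [[0, 0, 0], [-0.003, -0.0015, 0], 1], [[0, 0, 0], [-0.01, -0.0015, 0], 1], [[0, 0, 0], [-0.02, -0.0015, 0], 1], [[0, 0, 0], [-0.028, -0.0015, 0], 1], [[0, 0, 0], [-0.028, -0.0015, 0], 1], [[0, 0, 0], [-0.028, -0.0015, 0], 1]]}}

```text
clock: 11.08
ee_pos: [0.6005, -0.0233, 0.1511]
tcp_rot: [[0.063, 0.001, 0.998], [-0.998, -0.001, 0.063], [0.001, -1.0, 0.001]]
wrist_force: [0.4, -0.3, 0.3]
grip_width: 0.0851
```

Run:
```python
from h import *
s=r.read_state();T=s["tcp_rot"];print(s["ee_pos"],s["wrist_force"],s["clock"],s["grip_width"])
print(rel(down(0.063-np.pi/2,0),[.6008,-.0250,.150]))
im,d=save("wrist","w4.png"); print(proj("wrist",[s["ee_pos"]-T[:,1]*.0187]))
```

```text
[ 0.6005 -0.0233  0.1511] [ 0.4048 -0.3444  0.3471] 11.0833 0.08514627382177084
(array([-0.03,  0.01,  0.04]), array([0.0017, 0.0011, 0.0002]))
[[254.4453 267.3544]]
```

View pics/w4.png

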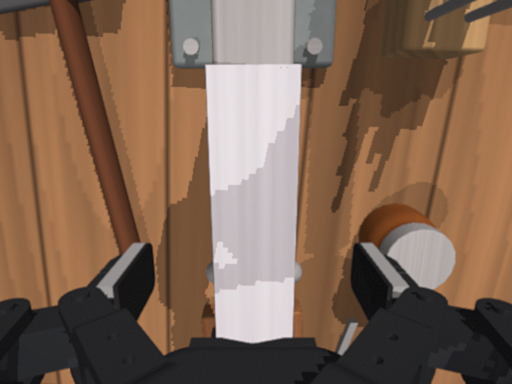

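>>> {"op": "send_rows", "data": {"increments": [[[0, 0, 0], [0.0015, 0.0005, 0], 0.5], [[0, 0, 0], [0.0015, 0.0005, 0], 0.5], [[0, 0, 0], [0.0015, 0.0005, 0], 0.5], [[0, 0, 0], [0.0015, 0.0005, 0], 0], [[0, 0, 0], [0.0015, 0.0005, 0], 0], [[0, 0, 0], [0.0015, 0.0005, 0], 0], [[0, 0, 0], [0.0015, 0.0005, 0], 0], [[0, 0, 0], [0.0015, 0.0005, 0], 0]]}}

```text
clock: 11.8
ee_pos: [0.6012, -0.026, 0.1508]
tcp_rot: [[0.062, 0.002, 0.998], [-0.998, -0.001, 0.062], [0.001, -1.0, 0.002]]
wrist_force: [0.3, -1.2, 3.4]
grip_width: 0.0298
```

>>> {"op": "send_rows", "data": {"increments": [[[0, 0, 0], [0.0005, 0, 0], 0], [[0, 0, 0], [0.001, 0, 0], 0], [[0, 0, 0], [0.0015, 0, 0], 0], [[0, 0, 0], [0.002, 0, 0], 0]]}}

```text
clock: 12.13
ee_pos: [0.6012, -0.0261, 0.1508]
tcp_rot: [[0.062, 0.001, 0.998], [-0.998, 0.002, 0.062], [-0.002, -1.0, 0.002]]
wrist_force: [0.6, 7.1, 4.0]
grip_width: 0.0291
```

>>> {"op": "send_rows", "data": {"increments": [[[0, 0, 0], [0.0005, 0, 0], 0], [[0, 0, 0], [0.001, 0, 0], 0]]}}

```text
clock: 12.3
ee_pos: [0.6012, -0.0269, 0.1508]
tcp_rot: [[0.062, 0.001, 0.998], [-0.998, 0.002, 0.062], [-0.002, -1.0, 0.002]]
wrist_force: [0.1, 7.1, 4.8]
grip_width: 0.0294
```

>>> {"op": "send_rows", "data": {"increments": [[[0, 0, 0], [0.0005, 0, 0], 0], [[0, 0, 0], [0.001, 0, 0], 0], [[0, 0, 0], [0.0015, 0, 0], 0]]}}

```text
clock: 12.55
ee_pos: [0.6013, -0.0282, 0.1508]
tcp_rot: [[0.062, 0.001, 0.998], [-0.998, 0.003, 0.062], [-0.003, -1.0, 0.002]]
wrist_force: [0.4, 7.7, 5.1]
grip_width: 0.0293
```

>>> {"op": "send_rows", "data": {"increments": [[[0, 0, 0], [0.0005, 0, 0], 0], [[0, 0, 0], [0.001, 0, 0], 0]]}}

```text
clock: 12.72
ee_pos: [0.6013, -0.0286, 0.1509]
tcp_rot: [[0.062, 0.001, 0.998], [-0.998, 0.004, 0.062], [-0.004, -1.0, 0.002]]
wrist_force: [0.0, 10.5, 4.8]
grip_width: 0.029
```

>>> {"op": "send_rows", "data": {"increments": [[[0, 0, 0], [0.0005, 0, 0], 0], [[0, 0, 0], [0.001, 0, 0], 0]]}}

```text
clock: 12.88
ee_pos: [0.6014, -0.0291, 0.1508]
tcp_rot: [[0.062, 0.001, 0.998], [-0.998, 0.004, 0.062], [-0.004, -1.0, 0.002]]
wrist_force: [0.0, 11.7, 6.1]
grip_width: 0.0291
```

>>> {"op": "send_rows", "data": {"increments": [[[0, 0, 0], [0.0005, 0, 0], 0], [[0, 0, 0], [0.001, 0, 0], 0]]}}

```text
clock: 13.05
ee_pos: [0.6014, -0.03, 0.1508]
tcp_rot: [[0.062, 0.001, 0.998], [-0.998, 0.004, 0.062], [-0.004, -1.0, 0.002]]
wrist_force: [1.3, 8.5, 5.6]
grip_width: 0.0291
```

>>> {"op": "send_rows", "data": {"increments": [[[0, 0, 0], [0.0005, 0, 0], 0], [[0, 0, 0], [0.001, 0, 0], 0]]}}

```text
clock: 13.22
ee_pos: [0.6015, -0.0322, 0.1508]
tcp_rot: [[0.062, 0.001, 0.998], [-0.998, 0.002, 0.062], [-0.002, -1.0, 0.002]]
wrist_force: [-1.0, 6.6, 4.8]
grip_width: 0.0296
```

>>> {"op": "send_rows", "data": {"increments": [[[0, 0, 0], [0.001, -0.0003, 0], 0], [[0, 0, 0], [0.002, -0.0006, 0], 0], [[0, 0, 0], [0.003, -0.001, 0], 0], [[0, 0, 0], [0.004, -0.001, 0], 0], [[0, 0, 0], [0.005, -0.001, 0], 0], [[0, 0, 0], [0.006, -0.001, 0], 0], [[0, 0, 0], [0.007, -0.001, 0], 0], [[0, 0, 0], [0.008, -0.001, 0], 0], [[0, 0, 0], [0.009, -0.001, 0], 0], [[0, 0, 0], [0.01, -0.001, 0], 0]]}}

```text
clock: 14.05
ee_pos: [0.6022, -0.0424, 0.1509]
tcp_rot: [[0.062, 0.001, 0.998], [-0.998, 0.002, 0.062], [-0.002, -1.0, 0.001]]
wrist_force: [2.6, 5.8, -1.1]
grip_width: 0.0294
```

>>> {"op": "send_rows", "data": {"increments": [[[0, 0, 0], [0.001, 0, 0], 0], [[0, 0, 0], [0.002, 0, 0], 0], [[0, 0, 0], [0.003, 0, 0], 0], [[0, 0, 0], [0.004, 0, 0], 0], [[0, 0, 0], [0.005, 0, 0], 0], [[0, 0, 0], [0.006, 0, 0], 0], [[0, 0, 0], [0.007, 0, 0], 0]]}}

```text
clock: 14.63
ee_pos: [0.6027, -0.0494, 0.1509]
tcp_rot: [[0.062, 0.001, 0.998], [-0.998, 0.002, 0.062], [-0.002, -1.0, 0.001]]
wrist_force: [2.0, 6.3, -0.9]
grip_width: 0.0292
```

>>> {"op": "send_rows", "data": {"increments": [[[0, 0, 0], [0.001, 0, 0], 0], [[0, 0, 0], [0.002, 0, 0], 0], [[0, 0, 0], [0.003, 0, 0], 0], [[0, 0, 0], [0.004, 0, 0], 0]]}}

```text
clock: 14.97
ee_pos: [0.603, -0.0537, 0.1509]
tcp_rot: [[0.062, 0.001, 0.998], [-0.998, 0.002, 0.062], [-0.002, -1.0, 0.001]]
wrist_force: [2.4, 5.0, -0.5]
grip_width: 0.0291
```

>>> {"op": "send_rows", "data": {"increments": [[[0, 0, 0], [0.0007, 0, 0], 0], [[0, 0, 0], [0.0014, 0, 0], 0], [[0, 0, 0], [0.002, 0, 0], 0]]}}

```text
clock: 15.22
ee_pos: [0.6032, -0.0573, 0.1509]
tcp_rot: [[0.062, 0.001, 0.998], [-0.998, -0.001, 0.062], [0.001, -1.0, 0.001]]
wrist_force: [4.4, 2.1, -3.8]
grip_width: 0.0292
```

>>> {"op": "send_rows", "data": {"increments": [[[0, 0, 0], [0.0007, 0, 0], 0], [[0, 0, 0], [0.0014, 0, 0], 0]]}}

```text
clock: 15.38
ee_pos: [0.6033, -0.0581, 0.1509]
tcp_rot: [[0.061, 0.001, 0.998], [-0.998, 0.001, 0.061], [-0.001, -1.0, 0.001]]
wrist_force: [4.6, 5.2, -4.4]
grip_width: 0.0291
```

>>> {"op": "send_rows", "data": {"increments": [[[0, 0, 0], [0.0005, 0.0005, 0], 0], [[0, 0, 0], [0.001, 0.001, 0], 0], [[0, 0, 0], [0.001, 0.001, 0], 0]]}}

```text
clock: 15.63
ee_pos: [0.6034, -0.0591, 0.1508]
tcp_rot: [[0.061, 0.002, 0.998], [-0.998, 0.001, 0.061], [-0.0, -1.0, 0.002]]
wrist_force: [3.1, 3.8, 0.2]
grip_width: 0.0291
```

>>> {"op": "send_rows", "data": {"increments": [[[0, 0, 0], [0.0005, 0, 0], 0], [[0, 0, 0], [0.001, 0, 0], 0], [[0, 0, 0], [0.001, 0, 0], 0]]}}

```text
clock: 15.88
ee_pos: [0.6033, -0.0592, 0.1509]
tcp_rot: [[0.061, 0.002, 0.998], [-0.998, 0.002, 0.061], [-0.002, -1.0, 0.002]]
wrist_force: [3.6, 6.2, 0.1]
grip_width: 0.0293
```

Run:
```python
from h import *
s=r.read_state();print(s["ee_pos"],s["wrist_force"],s["clock"])
im,d=save("scene","s3.png"); a=im[:,:,::-1][145:225,160:345]; cv2.imwrite("pics/s3a.png",cv2.resize(a,None,fx=4.3,fy=4.3,interpolation=cv2.INTER_CUBIC))
```

```text
[ 0.6033 -0.0592  0.1509] [3.6115 6.1594 0.1214] 15.8833
```

View pics/s3a.png

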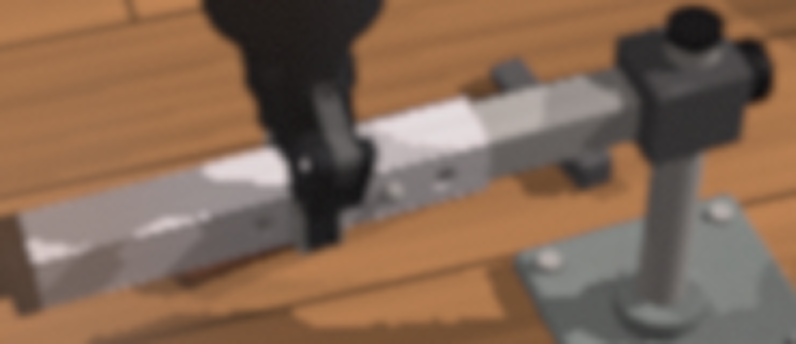

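Run:
```python
from h import *
for n in ["scene","top"]:
    save(n,n+"4.png")
    k=nets.trace(n,"lens")[0]; m=k["region"].astype(np.uint8); c,_=cv2.findContours(m,0,2); c=max(c,key=cv2.contourArea); e=cv2.fitEllipse(c); print(n,k["conf"],e,at_z(n,[e[0]],.17))
    print(nets.spot_point(n,"lens")[:1],nets.spot_point(n,"rosette")[:1])
```

```text
scene 0.89 ((125.2776870727539, 217.50430297851562), (49.82276153564453, 66.29618835449219), 72.99734497070312) [[ 0.62   -0.2573  0.17  ]]
[] [{'position': [0.618, -0.245, 0.0464], 'conf': 0.69}]
top 0.79 ((424.7701721191406, 164.2879638671875), (13.521710395812988, 49.147010803222656), 170.49891662597656) [[ 0.6181 -0.3022  0.17  ]]
[] [{'position': [0.6182, -0.2467, 0.0466], 'conf': 0.8}]
```

View pics/top4.png

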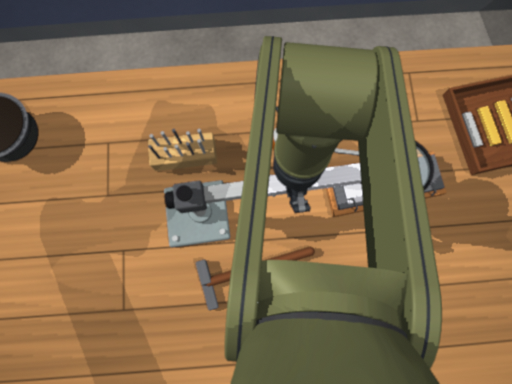

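>>> {"op": "send_rows", "data": {"increments": [[[0, 0, 0], [0.0005, 0, 0], 0], [[0, 0, 0], [0.001, 0, 0], 0], [[0, 0, 0], [0.0015, 0, 0], 0], [[0, 0, 0], [0.0015, 0, 0], 0]]}}

```text
clock: 16.67
ee_pos: [0.6034, -0.0594, 0.1509]
tcp_rot: [[0.061, 0.002, 0.998], [-0.998, 0.004, 0.061], [-0.004, -1.0, 0.002]]
wrist_force: [2.4, 10.6, 1.4]
grip_width: 0.0291
```

>>> {"op": "send_rows", "data": {"increments": [[[0, 0, 0], [0.0005, 0, 0], 0], [[0, 0, 0], [0.001, 0, 0], 0], [[0, 0, 0], [0.001, 0, 0], 0]]}}

```text
clock: 16.92
ee_pos: [0.6034, -0.0595, 0.1509]
tcp_rot: [[0.062, 0.002, 0.998], [-0.998, 0.005, 0.062], [-0.005, -1.0, 0.002]]
wrist_force: [2.3, 12.8, 1.6]
grip_width: 0.0292
```

>>> {"op": "send_rows", "data": {"increments": [[[0, 0, 0], [0.0005, 0, 0], 0], [[0, 0, 0], [0.0009, 0, 0], 0], [[0, 0, 0], [0.0009, 0, 0], 0], [[0, 0, 0], [0.0009, 0, 0], 0]]}}

```text
clock: 17.25
ee_pos: [0.6034, -0.0596, 0.1509]
tcp_rot: [[0.062, 0.001, 0.998], [-0.998, 0.006, 0.062], [-0.006, -1.0, 0.002]]
wrist_force: [2.5, 15.0, 1.3]
grip_width: 0.0291
```

>>> {"op": "send_rows", "data": {"increments": [[[0, 0, 0], [0, 0, 0], 0], [[0, 0, 0], [0, 0, 0], 0], [[0, 0, 0], [0, 0, 0], 0], [[0, 0, 0], [0, 0, 0], 0]]}}

```text
clock: 17.58
ee_pos: [0.6034, -0.0596, 0.1509]
tcp_rot: [[0.062, 0.001, 0.998], [-0.998, 0.006, 0.062], [-0.006, -1.0, 0.002]]
wrist_force: [3.5, 14.4, 1.8]
grip_width: 0.0291
```

>>> {"op": "send_rows", "data": {"increments": [[[0, 0, 0], [0.0002, 0, 0], 0], [[0, 0, 0], [0.0002, 0, 0], 0], [[0, 0, 0], [0.0002, 0, 0], 0], [[0, 0, 0], [0.0002, 0, 0], 0], [[0, 0, 0], [0.0002, 0, 0], 0], [[0, 0, 0], [0.0002, 0, 0], 0], [[0, 0, 0], [0.0002, 0, 0], 0], [[0, 0, 0], [0.0002, 0, 0], 0]]}}

```text
clock: 18.25
ee_pos: [0.6034, -0.0596, 0.1509]
tcp_rot: [[0.062, 0.001, 0.998], [-0.998, 0.007, 0.062], [-0.007, -1.0, 0.002]]
wrist_force: [3.1, 16.2, 0.5]
grip_width: 0.029
```

>>> {"op": "send_rows", "data": {"increments": [[[0, 0, 0], [-0.0015, 0, 0], 0], [[0, 0, 0], [-0.003, 0, 0], 0], [[0, 0, 0], [-0.0045, 0, 0], 0], [[0, 0, 0], [-0.005, 0, 0], 0], [[0, 0, 0], [-0.005, 0, 0], 0]]}}

```text
clock: 18.67
ee_pos: [0.6034, -0.0593, 0.1509]
tcp_rot: [[0.062, 0.002, 0.998], [-0.998, -0.001, 0.062], [0.001, -1.0, 0.002]]
wrist_force: [4.0, 2.1, 1.4]
grip_width: 0.029
```

>>> {"op": "send_rows", "data": {"increments": [[[0, 0, 0], [0, 0, 0], 1], [[0, 0, 0], [0, 0, 0], 1], [[0, 0, 0], [0, 0, 0], 1], [[0, 0, 0], [0, 0, 0], 1], [[0, 0, 0], [0, 0, 0], 1]]}}

```text
clock: 19.08
ee_pos: [0.6023, -0.0595, 0.1503]
tcp_rot: [[0.061, -0.0, 0.998], [-0.998, -0.001, 0.061], [0.001, -1.0, -0.0]]
wrist_force: [-0.0, -0.7, 0.1]
grip_width: 0.0853
```

Released. Now straight up, then back towards the robot for a clear view.

>>> {"op": "send_rows", "data": {"increments": [[[0, 0, 0], [0, -0.03, 0], 1], [[0, 0, 0], [0, -0.06, 0], 1], [[0, 0, 0], [0, -0.09, 0], 1], [[0, 0, 0], [0, -0.12, 0], 1], [[0, 0, 0], [0, -0.14, 0], 1], [[0, 0, 0], [0, -0.15, -0.04], 1], [[0, 0, 0], [0, -0.15, -0.08], 1], [[0, 0, 0], [0, -0.15, -0.11], 1], [[0, 0, 0], [0, -0.15, -0.12], 1], [[0, 0, 0], [0, -0.15, -0.12], 1]]}}

```text
clock: 19.92
ee_pos: [0.48, -0.0664, 0.3009]
tcp_rot: [[0.061, -0.0, 0.998], [-0.998, -0.001, 0.061], [0.001, -1.0, -0.0]]
wrist_force: [0.2, -0.5, -0.1]
grip_width: 0.0853
```

>>> {"op": "send_rows", "data": {"increments": [[[0, 0, 0], [-0.04, 0, 0], 1], [[0, 0, 0], [-0.08, 0, 0], 1], [[0, 0, 0], [-0.12, 0, 0], 1], [[0, 0, 0], [-0.16, 0, 0], 1], [[0, 0, 0], [-0.2, 0, 0], 1], [[0, 0, 0], [-0.24, 0, 0], 1], [[0, 0, 0], [-0.27, 0, 0], 1], [[0, 0, 0], [-0.28, 0, 0], 1], [[0, 0, 0], [-0.28, 0, 0], 1]]}}

```text
clock: 20.67
ee_pos: [0.4668, 0.2161, 0.2998]
tcp_rot: [[0.066, 0.001, 0.998], [-0.998, 0.0, 0.066], [-0.0, -1.0, 0.001]]
wrist_force: [0.7, -0.1, 0.2]
grip_width: 0.0856
```

Run:
```python
from h import *
print(r.read_state()["ee_pos"],r.read_state()["clock"])
for n in ["scene","top"]:
    im,_=save(n,n+"5.png")
    k=nets.trace(n,"lens")[0]; m=k["region"].astype(np.uint8); c,_=cv2.findContours(m,0,2); c=max(c,key=cv2.contourArea); e=cv2.fitEllipse(c); print(n,k["conf"],e,at_z(n,[e[0]],.17))
    print(nets.spot_point(n,"rosette")[:1])
    if n=="scene": cv2.imwrite("pics/s5a.png",cv2.resize(im[145:225,160:345,::-1],None,fx=4.3,fy=4.3,interpolation=cv2.INTER_CUBIC))
```

```text
[0.4668 0.2161 0.2998] 20.6667
scene 0.59 ((125.08340454101562, 217.22100830078125), (50.72871780395508, 67.94561767578125), 72.69648742675781) [[ 0.6192 -0.2576  0.17  ]]
[{'position': [0.6209, -0.2421, 0.0425], 'conf': 0.74}]
top 0.65 ((285.6391296386719, 138.63441467285156), (27.71961784362793, 33.80836486816406), 14.876532554626465) [[ 0.6846 -0.0567  0.17  ]]
[{'position': [0.6179, -0.2449, 0.0448], 'conf': 0.7}]
```

View pics/s5a.png

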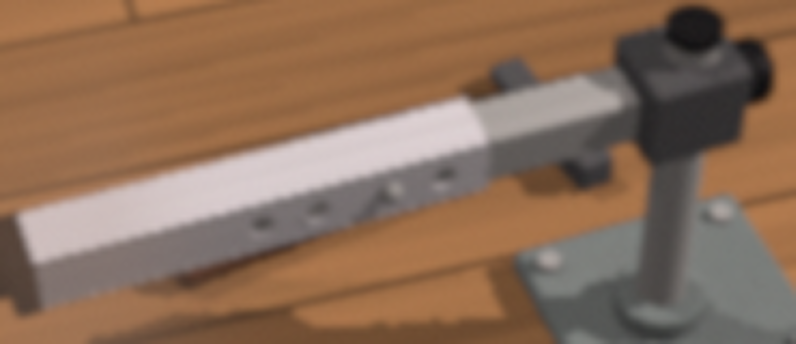

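View pics/top5.png

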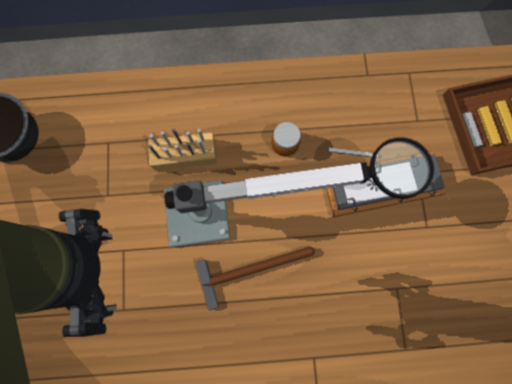

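Run:
```python
from h import *
print(at_z("top",[[402.3,167.5],[369.1,171.9]],.17),at_z("top",[[374.6,183]],.0455))
```

```text
[[ 0.6151 -0.2607  0.17  ]
 [ 0.6114 -0.1999  0.17  ]] [[ 0.6175 -0.2461  0.0455]]
```

```bash
python3 -c "
from h import *
print(r.read_state()['dq'],r.read_state()['wrist_force']); print(hand_in())"
```

```text
[-0.0006 -0.0048  0.0026  0.0025 -0.0015  0.0026] [ 0.3175  0.3709 -0.0035]
the job is handed in; nothing more can be done
None
```

The tube is out about 58 mm and locked in its third hole, with the lens as nearly above the rosette as the four holes allow. I handed the job in at about 21 s of the 42 s allowed.

- **Choosing the hole:** the later holes lie about 25, 57.5 and 84 mm from the first. The rosette was about 46 mm beyond the lens, so the third hole leaves the lens roughly 12 mm past it. The second would have left it about 21 mm short.
- **Sliding:** I squeezed both buttons and pulled gently until they slipped under the wall. The highest pull I read was about 10 N on the first slide and 12 N on the second. The tube clicked and stopped at the second hole, so I let go, squeezed again and slid it to the click at the third.
- **Proof pull:** I held 14.4 to 16.2 N for about a second, and the hand stayed put to within 0.1 mm. I then eased off the force, opened the gripper and lifted clear.
- **Last checks:** in the scene picture the far button stands out in the third hole, and the lens has moved 58 mm. The hammer, rack, tin and punch look unmoved in the top picture.
- **Disagreements:** in the last top picture the network marked the tin as the lens, so I read the lens there by eye. That gave about 61 mm of travel and put the lens about 14.5 mm past the rosette. The third hole is still the nearest by that reading.

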